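Index the ball loader and present the ball dish

ROBOT

A 7-joint arm with a two-finger parallel gripper is mounted at the origin on the work surface. World frame = base frame: x ahead of the robot, y to its left, z up, the work surface at z = 0. Lengths are in m, angles in rad, forces in N, time in s.
With the tool pointing down it reaches from about 0.35 to 0.9 m from the base axis. Payload 8.1 kg.
Tool frame: the origin (TCP) lies midway between the tips of the shut fingers; the grasp point (between the pads) lies arm.grasp_offset behind it (arm.grasp_offset is the distance from the TCP to the grasp point, in m); z points along the fingers, y is the line along which they close (so a half turn about z gives the same grasp; the last joint's range is limited). The gripper opens to 92 mm and grips with 3 to 60 N. Pads are 19 mm wide; open, the fingers measure 130 mm over their backs; the gripper's body (75 mm by 190 mm) begins 47 mm behind the grasp point.
Start: joints at [-0.103, 0.434, 0.025, 1.573, -0.012, 1.134, -0.075], TCP at [0.625, -0, 0.227] pointing down, gripper open.
Joint ranges: [-2.62, 2.62], [-0.44, 2.09], [-1.27, 1.32], [0.08, 2.57], [-1.32, 4.46], [0.12, 2], [-2.74, 2.74]. Speed limits (rad/s): [2.22, 2.22, 3.01, 3.01, 3.14, 3.14, 3.14].

INTERFACE

Orientations are given as a rotation vector (axis times angle).
In Python, from cell import observe, imaging, arm gives the robot as it stands.
- The arm moves only by the tool apply_moves, never from a script. Its argument "commands" is a list of rows, each a list of 5 numbers: the opening in per cent of the stroke, from 0 (shut) to 100 (fully open), then the shift along the world's x, y, z in units of 0.06 m (1.0 is 0.06 m), then the turn about the world's z in units of 0.5 rad (1.0 is 0.5 rad). A call has 1 to 12 rows; each row shifts and turns the commanded pose from where the row before left it; what a row does not reach is not made up. A row lasts 1/8 s, in which the tool goes at most 62.5 mm and 10.7 degrees, less where a joint would pass 70% of its speed; a pose out of reach is approached as far as the arm can. A call with a number of a shift or a turn outside -1 to 1 is refused whole. A call with a gripper value outside its range is refused whole. The fingers move at their own pace and stop on an object; "newtons" is the grip in N (left out, the last holds). Time passes only in rows, so rows that do not move let the fingers close. It gives the time, the measured TCP pose, the force, the opening and the grip force at its end, in the units of the state.
- observe(): the state, without advancing time (a new reading comes with each control period).
- imaging.get_image(name): name is "scene" or "side" or "wrist"; returns (picture, depth): 480x640x3 uint8, red, green, blue; 480x640 float32, m along the optical axis (not along the pixel's ray), 0 where there is no reading.
- imaging.camera_params(name): a dict with "camera_matrix" (3x3 intrinsics, pixels), "dist" ([k1, k2, p1, p2, k3] as OpenCV has them; the pictures are not rectified), "origin" and "rotation" of the camera in the world; the wrist camera has in their place "tool_from_camera" (4x4, takes a point from camera to tool coordinates, whose origin is the TCP and whose axes are the flange's). Camera axes: x right, y up, looking along -z (the intrinsics and any distortion apply to the point x, -y, -z); pixel columns grow to the right and rows downward; lengths in m; the calibration is good to about 2 mm. A picture is of the moment at which its call begins: read the wrist's pose just before it. camera_params takes no time and is no camera call.
- arm.sign_off(): hands the job in; it is judged then, once.
The state is a dict: "clock": time; "joints": joint angles; "dq": joint speeds; "joint_efforts": joint torques, N m; "position": TCP position; "ee_rot": TCP orientation; "force": force on the tool from outside, world axes, zero at the start; "ft_torque": the same for the moment, N m; "width": opening from 0.0 (shut) to 1.0 (fully open); "gripper_force": force on a finger pad.
Only numpy, scipy, OpenCV 4.12 (cv2) and the standard library are available. Lean on these libraries where they do the work, as an engineer would, in place of code of your own. Each camera call takes 0.05 s, during which the arm holds its last target. There are 200 camera calls.

TASK

At the dough-roller bearing bench, lift the sprung plunger of the ball loader, swing its head a quarter turn so that the cup comes next to the dish cradle, and let the plunger drop fully home. Then lift the dished plate by its bridge handle about 6 cm straight up out of its cradle and turn it a quarter turn in the air until its lip is over the cup, always keeping the plate level and the loose ball in the middle of it. Finish while still holding the plate there, clear of everything and still; leave the other things on the bench where they are.

Things in the scene. Friction and masses are not known exactly. Their poses are not given: they have to be found in the camera images.
- loader: grey painted metal base plate, 270 (its x) x 420 (its y) x 12 mm, fixed to the table; it carries everything of the ball loader. Origin on the table surface under the plate; z up, x points roughly away from the robot. The round cradle post (dish seat) stands at x 0, y -100 mm; the swing head's pivot at x 0, y +90 mm.
- seat (a point): top face of the cradle post (68 mm across), 45 mm above the table, on its axis: the dish's 46 mm round foot rests here, between four stubs 8 mm high (2 mm play). Axes parallel to the base plate's.
- pivot (a point): vertical axis of the swing head, 50 mm above the table, on top of the low round hub
- head (a joint): swing head: a flat arm 34 mm wide, top 44 mm above the table, turning about the pivot. 0 = parked (locked at the start), 1.571 rad = a quarter turn counter-clockwise seen from above = loading position; solid stops at both. Only slight friction (about 0.1 N m), stays where it is left. The plunger sits on the arm 70 mm from the pivot; it lies on the base plate's +x side of the pivot when parked and on its +y side when loading. The cup is on the opposite end.
- plunger (a joint): sprung index plunger on the arm, moves straight up, 0 = home (pin down in its recess, head locked), at most 0.020 m. The head can only turn while it is lifted more than 10 mm; let go midway, the pin rests on top of the dark curved ridge (reads about 0.010). Pull about 4 N at home, 8 N fully up; it drops home by its spring.
- plunger_knob (a point): centre of the plunger's black upright round knob, 26 mm across, 30 mm high (this point is half-way up, 75 mm above the table when home; the underside of the knob is 16 mm above the arm). It may turn freely between the fingers as the head swings.
- cup_mouth (a point): centre of the mouth of the small steel cup on the other end of the arm, 100 mm from the pivot; 40 mm across, mouth 56 mm above the table. In the loading position it stands 90 mm from the cradle's axis, on the base plate's +y side of the cradle.
- dish: white dished plate, 128 mm across the rim, 34 mm high, about 0.25 kg, with a steel bridge handle over the middle and a pouring lip at one side of the rim. Origin: centre of the underside of its foot. x points towards the lip, y along the bridge handle, z up. At the start it rests in the cradle with the lip to the base plate's +x side, within 0.25 rad. The dish is a shallow cone of 10 degrees.
- dish_grip (a point): centre of the bridge handle's straight level bar, 82 mm above the dish's underside (127 mm above the table at the start); the bar is 12 mm wide (along the dish's x), 14 mm high, 130 mm long (along the dish's y). It is right above the dish's middle.
- dish_middle (a point): lowest point of the dish's hollow, 14 mm above its underside, where the ball lies
- lip_tip (a point): end of the pouring lip, 90 mm from the dish's axis along its x, 30 mm above its underside
- ball_center (a point): centre of the loose steel ball, 30 mm in diameter, about 0.11 kg; its top is 44 mm above the dish's underside, 31 mm below the bridge bar
- bearing_ring: bystander, not to be disturbed: steel ring, 52 mm across, 15 mm high, lying on the base plate
- ribbed_roller: bystander, not to be disturbed: white ribbed roller segment standing on end, 72 mm across, 94 mm high
- wrench: bystander, not to be disturbed: open-ended wrench 170 mm long, lying on the table
- grease_jar: bystander, not to be disturbed: white jar with steel cap, 60 mm across, 75 mm high
- cutter_disc: bystander, not to be disturbed: dark steel star-shaped cutter disc, 76 mm across, with hub 18 mm high
- screwdriver: bystander, not to be disturbed: screwdriver 190 mm long with black handle, lying on the table
- end_flange: bystander, not to be disturbed: white plastic flange, 60 mm across, 26 mm high, lying on the base plate

How it is judged:
On the way, in this order (a step that is already met when the one before it is completed fails the run):
1. the plunger is lifted out of its recess with the head still parked (value of joint plunger above 0.0105 m and value of joint head below 0.12 rad), for 0.1 s.
2. the head is in the loading position with the plunger fully home (value of joint head above 1.5 rad and value of joint plunger below 0.002 m), for 0.2 s.
3. the dish is held above its cradle, level, its lip over the cup (z of dish_grip in the frame of seat between 0.112 and 0.202 m and horizontal distance between dish_middle and seat below 0.02 m and horizontal distance between lip_tip and cup_mouth below 0.02 m and angle between the x axis of dish and the x axis of loader, either way round above 1.37 rad and angle between dish's own z axis and vertical below 0.1 rad and horizontal distance between ball_center and dish_middle below 0.015 m), for 0.2 s.
At the end, for the whole second after the job is handed in: Head at least 1.50 rad round, plunger within 2 mm of home; dish held, off the loader, 30 to 120 mm above its cradle and within 20 mm of its axis, square to the plate within 0.2 rad, level within 0.1 rad, lip within 20 mm over the cup, ball within 15 mm of the middle, at rest (all of step 2 and all of step 3 and contact force between the fingers and dish above 1 N and contact force between dish and loader below 0.05 N and linear speed of dish below 0.02 m/s and angular speed of dish below 0.5 rad/s); the arm keeps its last pose, push and grip.
It fails at once if the ball rolls more than 20 mm from the middle of the dish (horizontal distance between ball_center and dish_middle above 0.02 m).
It fails at once if the dish is tipped more than 0.14 rad (8 degrees) (angle between dish's own z axis and vertical above 0.14 rad).
It fails at once if a bystander is moved by more than 25 mm (distance of any of bearing_ring, ribbed_roller, wrench, grease_jar, cutter_disc, screwdriver, end_flange from where it was at the start of the episode above 0.025 m).
It also fails if it takes over 58 s, if anything falls off the work surface, if the arm or the gripper's body presses on something with over 40 N, if the wrist force passes 120 N, or if a joint passes its speed limit or range.

## Working session

There is one attempt and no reset: what is moved stays moved. The work goes in short steps, Python scripts to look and compute and a tool call to move; the robot and the scene stay as the last step left them, time stands still between calls to the robot, and variables do not carry over. Pictures are saved under pics/ and viewed, at most 10 in all, crops included, and the job is handed in when it is done.

Besides the shell and the picture viewer there is one more tool, called after "Request:" by a JSON object that holds its "name" and its "arguments", one argument or row to a line. apply_moves: Moves the arm, as the interface text tells. Its arguments: {"type":"object","properties":{"commands":{"type":"array"},"newtons":{"type":"number"}},"required":["commands"]}

```bash
mkdir -p pics; cat > h.py <<'E'
import numpy as np, cv2
from cell import observe, imaging, arm
from scipy.spatial.transform import Rotation as R
def grab(n):
    s=observe(); im,d=imaging.get_image(n); p=imaging.camera_params(n)
    K=np.array(p["camera_matrix"]);D=np.array(p["dist"])
    if n=="wrist":
        T=np.array(p["tool_from_camera"]);Rt=R.from_rotvec(s["ee_rot"]).as_matrix()
        Rw=Rt@T[:3,:3];o=Rt@T[:3,3]+np.array(s["position"])
    else:
        Rw=np.array(p["rotation"]);o=np.array(p["origin"])
        if Rw.shape!=(3,3): Rw=R.from_rotvec(Rw).as_matrix()
    return im,d,K,D,Rw,o
def cloud(d,K,D,Rw,o):
    h,w=d.shape;u,v=np.meshgrid(np.arange(w),np.arange(h))
    q=cv2.undistortPoints(np.stack([u,v],-1).reshape(-1,1,2).astype(float),K,D).reshape(h,w,2)
    P=np.stack([q[...,0]*d,-q[...,1]*d,-d],-1)
    P=P@Rw.T+o; P[d<=0]=np.nan
    return P
E
python3 - <<'E'
from h import *
print(observe(), arm.grasp_offset)
for n in ("scene","side"):
    g=grab(n);P=cloud(*g[1:]);np.save(n+".npy",P);cv2.imwrite(f"pics/{n}0.png",g[0][...,::-1]);np.save(n+"_im.npy",g[0]);print(n,g[5],g[4][:,2])
E
```

```text
{'clock': 0.0, 'joints': array([-0.10255637,  0.43523825,  0.02499013,  1.57410348, -0.01159235,
        1.1340081 , -0.07511178]), 'dq': array([ 6.13878154e-04, -2.56348084e-04,  7.19940037e-04, -2.97282329e-04,
        1.68850313e-04, -6.80245460e-05, -6.70802927e-04]), 'joint_efforts': array([ 3.89017032e-04, -6.67853522e+01,  9.84863900e-01, -3.14464223e+01,
       -6.05165795e-02,  4.27553023e-02,  1.12382318e-04]), 'position': array([ 6.24479997e-01, -9.79739015e-05,  2.25933234e-01]), 'ee_rot': array([-2.22087184e+00, -2.22056624e+00,  1.95929265e-03]), 'force': array([ 0.01051789,  0.48182352, -0.18160259]), 'ft_torque': array([-0.02924534,  0.01395099, -0.03027454]), 'gripper_force': 0.0, 'width': 0.9980560929172329} 0.0188
scene [1.06033569 0.57264493 0.70044728] [0.48334197 0.59049873 0.6462908 ]
side [ 0.17792045 -0.5685514   0.5165075 ] [-0.51832425 -0.69576491  0.49724357]
```

View pics/scene0.png

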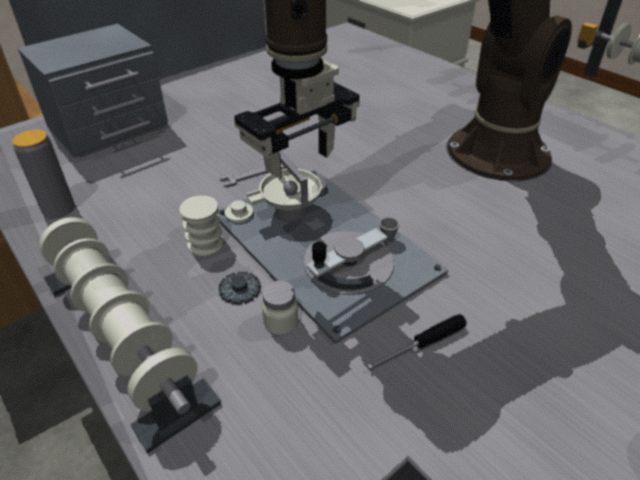

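View pics/side0.png

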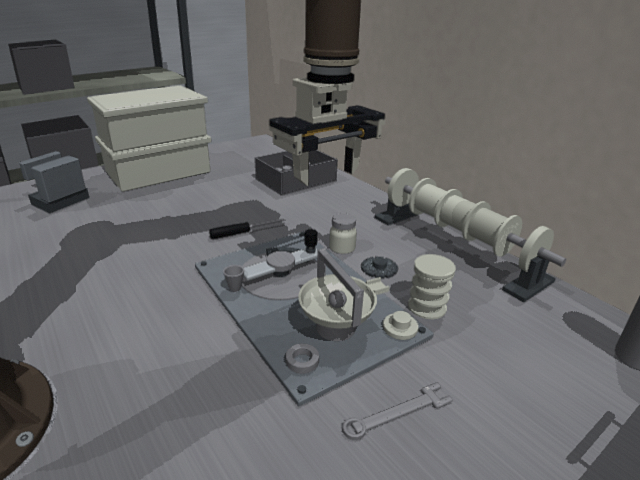

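```bash
cat > m.py <<'E'
from h import *
for n in ("side","scene"):
    P=np.load(n+".npy");z=P[...,2]
    def med(u,v,r=3): 
        q=P[v-r:v+r+1,u-r:u+r+1].reshape(-1,3); return np.round(np.nanmedian(q,0),4)
    box=(P[...,0]>.35)&(P[...,0]<.95)&(abs(P[...,1])<.4)
    m=(box&(z>.007)&(z<.017)).astype(np.uint8)
    k,l,st,c=cv2.connectedComponentsWithStats(m); i=1+np.argmax(st[1:,4])
    print(n,"plate",cv2.minAreaRect(P[l==i][:,:2].astype(np.float32)),np.median(z[l==i]))
    pts={"side":dict(hub=(281,258),knob=(311,236),cup=(233,270),bar=(338,286),ball=(337,298)),"scene":dict(hub=(347,243),knob=(320,246),cup=(389,224),ball=(291,187))}[n]
    for a,b in pts.items(): print(a,med(*b,2))
    hub=med(*pts["hub"],2);d=np.hypot(P[...,0]-hub[0],P[...,1]-hub[1])
    kb=(d>.045)&(d<.1)&(z>.055)&(z<.1)&box
    q=P[kb];print("knob pts",len(q),q.min(0),q.max(0),cv2.minEnclosingCircle(q[q[:,2]>.082][:,:2].astype(np.float32)) if (q[:,2]>.082).any() else 0)
    q=P[(d<.035)&(z>.046)&(z<.055)];print("hub",len(q),cv2.minEnclosingCircle(q[:,:2].astype(np.float32)))
    b=med(*pts["ball"],2);d=np.hypot(P[...,0]-b[0],P[...,1]-b[1])
    q=P[(d<.09)&(z>.125)&(z<.145)];print("bar",len(q),cv2.minAreaRect(q[:,:2].astype(np.float32)), np.percentile(q[:,2],[50,95]))
    q=P[(d<.12)&(z>.070)&(z<.084)];print("rim",len(q),cv2.minEnclosingCircle(q[:,:2].astype(np.float32)),q[np.argmax(q[:,0])])
E
python3 m.py
```

```text
side plate ((0.5568935871124268, -0.019230708479881287), (0.4232110381126404, 0.2717825472354889), 87.19803619384766) 0.011541370779666105
hub [0.5632 0.0611 0.0483]
knob [0.6249 0.0466 0.085 ]
cup [0.4675 0.0795 0.0451]
bar [ 0.5819 -0.0956  0.0663]
ball [ 0.5449 -0.1372  0.0836]
knob pts 237 [0.46432712 0.04101582 0.05505317] [0.64368909 0.08505978 0.09060542] ((0.6318679451942444, 0.054934874176979065), 0.014512808062136173)
hub 347 ((0.5595417022705078, 0.05975703150033951), 0.028857504948973656)
bar 538 ((0.5510910153388977, -0.1294439136981964), (0.13151371479034424, 0.014445431530475616), 79.29377746582031) [0.13234477 0.13437527]
rim 1273 ((0.5657999515533447, -0.13330186903476715), 0.07784708589315414) [ 0.64354612 -0.13292736  0.07840932]
scene plate ((0.5590928196907043, -0.019358068704605103), (0.42283836007118225, 0.2732139825820923), 87.162841796875) 0.01117326776626193
hub [0.5597 0.0506 0.0489]
knob [0.6318 0.0589 0.0888]
cup [0.4529 0.0564 0.0403]
ball [ 0.5587 -0.1199  0.0819]
knob pts 288 [0.46421168 0.04475284 0.05504357] [0.6471471  0.08319595 0.09215921] ((0.6333897709846497, 0.058149032294750214), 0.013585963286459446)
hub 454 ((0.5636186003684998, 0.059110406786203384), 0.028476575389504433)
bar 259 ((0.5560624003410339, -0.12174215912818909), (0.11655312776565552, 0.014013273641467094), 78.54811096191406) [0.13210014 0.13410582]
rim 791 ((0.5676229596138, -0.13233841955661774), 0.07792109996080399) [ 0.64543394 -0.13359102  0.074041  ]
```

Request:
{"name": "apply_moves", "arguments": {
  "commands": [
    [60, 0.06, 0.48, -0.4, 0],
    [60, 0.06, 0.46, -0.4, 0],
    [60, 0, 0, -0.4, 0],
    [60, 0, 0, -0.4, 0],
    [60, 0, 0, 0, 0],
    [60, 0, 0, 0, 0]
  ],
  "newtons": 40
}}

```text
clock: 0.85
position: [0.6326, 0.0563, 0.1315]
ee_rot: [2.221, 2.221, 0.001]
force: [-0.1, 0.9, 0.7]
width: 0.599
gripper_force: 0.0
```

```bash
python3 - <<'E'
from h import *
g=grab("wrist");P=cloud(*g[1:]);cv2.imwrite("pics/w1.png",g[0][...,::-1])
z=P[...,2];q=P[(z>.075)&(z<.094)&(abs(P[...,0]-.632)<.03)&(abs(P[...,1]-.0565)<.03)]
print(observe()["position"],len(q),q.min(0),q.max(0),cv2.minEnclosingCircle(q[:,:2].astype(np.float32)))
E
```

```text
[0.63286456 0.05636169 0.13185535] 1480 [0.6203158  0.04324817 0.07512709] [0.64547352 0.06864757 0.0902019 ] ((0.6327989101409912, 0.056024231016635895), 0.012879233807325363)
```

View pics/w1.png

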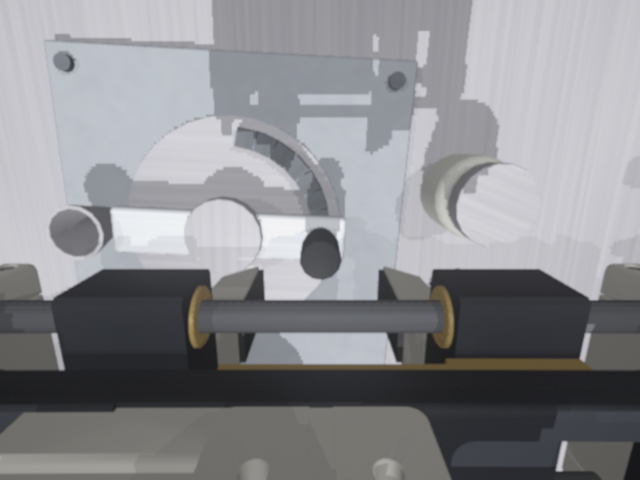

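Request:
{"name": "apply_moves", "arguments": {
  "commands": [
    [60, 0, 0, -0.4, 0],
    [60, 0, 0, -0.4, 0],
    [60, 0, 0, -0.4, 0],
    [60, 0, 0, 0, 0],
    [0, 0, 0, 0, 0],
    [0, 0, 0, 0, 0],
    [0, 0, 0, 0, 0],
    [0, 0, 0, 0, 0]
  ],
  "newtons": 40
}}

```text
clock: 1.9
position: [0.6325, 0.0564, 0.0594]
ee_rot: [2.221, 2.221, 0.001]
force: [-0.8, 0.4, 5.0]
width: 0.276
gripper_force: 40.0
```

Request:
{"name": "apply_moves", "arguments": {
  "commands": [
    [0, 0, 0, 0.1, 0],
    [0, 0, 0, 0.1, 0],
    [0, 0, 0, 0.07, 0],
    [0, 0, 0, 0, 0],
    [0, 0, 0, 0, 0],
    [0, 0, 0, 0, 0]
  ]
}}

```text
clock: 2.65
position: [0.6324, 0.0564, 0.0748]
ee_rot: [2.221, 2.221, 0.0]
force: [4.1, 0.2, -8.1]
width: 0.275
gripper_force: 40.0
```

```bash
python3 - <<'E'
import numpy as np
# arc deltas in 0.06 m units; pivot from hub fit and knob
r=0.0705;a0=-0.0495
a=a0+np.linspace(0,1.571,13)
p=r*np.c_[np.cos(a),np.sin(a)];print(np.round(np.diff(p,axis=0)/.06,2).tolist(), (p[-1]-p[0])/.06)
from h import *
g=grab("side");P=cloud(*g[1:]);z=P[...,2]
q=P[(z>.065)&(z<.11)&(abs(P[...,0]-.632)<.012)&(abs(P[...,1]-.0565)<.02)];print(q[:,2].max() if len(q) else 0)
E
```

```text
[[-0.0, 0.15], [-0.02, 0.15], [-0.04, 0.15], [-0.06, 0.14], [-0.08, 0.13], [-0.1, 0.12], [-0.11, 0.11], [-0.12, 0.09], [-0.13, 0.07], [-0.14, 0.06], [-0.15, 0.04], [-0.15, 0.02]] [-1.11566105  1.23171134]
0.10860999677250865
```

Request:
{"name": "apply_moves", "arguments": {
  "commands": [
    [0, 0, 0.15, 0, 0],
    [0, -0.02, 0.15, 0, 0],
    [0, -0.04, 0.15, 0, 0],
    [0, -0.06, 0.14, 0, 0],
    [0, -0.08, 0.13, 0, 0],
    [0, -0.1, 0.12, 0, 0],
    [0, -0.11, 0.11, 0, 0],
    [0, -0.12, 0.09, 0, 0],
    [0, -0.13, 0.07, 0, 0],
    [0, -0.14, 0.06, 0, 0],
    [0, -0.15, 0.04, 0, 0],
    [0, -0.15, 0.02, 0, 0]
  ]
}}

```text
clock: 4.2
position: [0.5704, 0.1447, 0.0779]
ee_rot: [-2.208, -2.23, -0.031]
force: [9.0, 38.7, -8.3]
width: 0.182
gripper_force: 41.7
```

Request:
{"name": "apply_moves", "arguments": {
  "commands": [
    [0, 0, 0, 0, 0],
    [0, 0, 0, 0, 0]
  ]
}}

```text
clock: 4.45
position: [0.5681, 0.1454, 0.0772]
ee_rot: [-2.204, -2.23, -0.026]
force: [6.9, 38.0, -8.2]
width: 0.173
gripper_force: 41.8
```

```bash
python3 - <<'E'
from h import *
g=grab("scene");cv2.imwrite("pics/s2.png",cv2.resize(g[0][130:330,220:480,::-1],(780,600)))
P=cloud(*g[1:]);np.save("s2.npy",P)
E
```

```text
(no output)
```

View pics/s2.png

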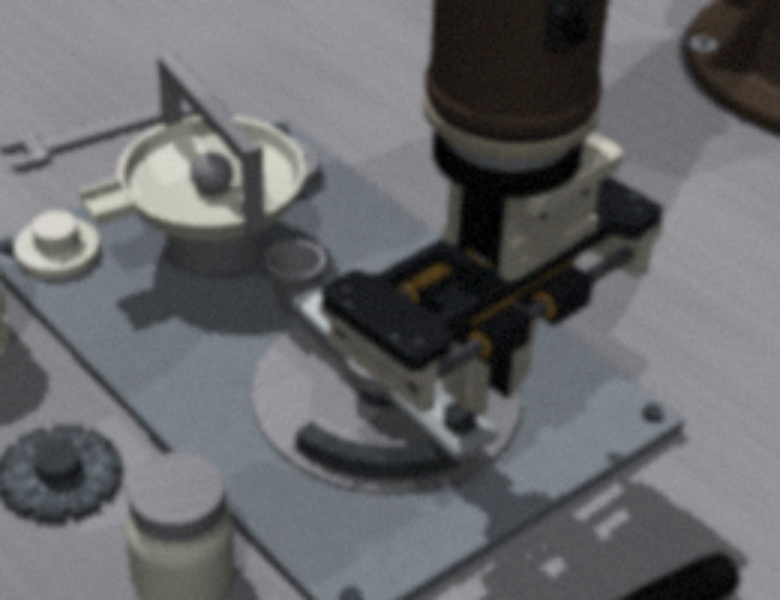

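```bash
python3 - <<'E'
from h import *
for n in ("scene","side"):
    g=grab(n);P=cloud(*g[1:]);z=P[...,2]
    pv=np.array([.562,.0597])
    dx=P[...,0]-pv[0];dy=P[...,1]-pv[1];d=np.hypot(dx,dy)
    q=P[(d>.07)&(d<.125)&(z>.05)&(z<.06)&(dy<0)]
    c=cv2.minEnclosingCircle(q[:,:2].astype(np.float32)) if len(q) else None
    print(n,len(q),c, c and np.degrees(np.arctan2(c[0][1]-pv[1],c[0][0]-pv[0]))+180)
    q=P[(d>.035)&(d<.075)&(z>.040)&(z<.047)&(dy<0)]
    r=cv2.minAreaRect(q[:,:2].astype(np.float32));print("arm",len(q),r)
    q=P[(abs(dx)<.02)&(dy>.04)&(dy<.1)&(z>.053)&(z<.13)];print("knob",len(q))
    if len(q):
        print(np.round(q.min(0),4),np.round(q.max(0),4)); 
        for lo in np.arange(.055,.13,.006):
            s=q[(q[:,2]>lo)&(q[:,2]<lo+.006)]; 
            if len(s): print(round(lo,3),len(s),np.round(s.min(0)[:2],3),np.round(s.max(0)[:2],3))
E
```

```text
scene 108 ((0.5562508702278137, -0.04042370244860649), 0.021453818306326866) 86.71366961932148
arm 70 ((0.5724692940711975, -0.0009818319231271744), (0.03730043023824692, 0.01578003168106079), 61.08607864379883)
knob 216
[0.5424 0.1268 0.0535] [0.5816 0.1585 0.1273]
0.055 12 [0.569 0.127] [0.575 0.135]
0.073 10 [0.557 0.143] [0.578 0.156]
0.079 36 [0.548 0.141] [0.582 0.158]
0.085 36 [0.545 0.141] [0.581 0.158]
0.091 32 [0.546 0.143] [0.581 0.157]
0.097 34 [0.543 0.148] [0.581 0.157]
0.103 25 [0.542 0.151] [0.58  0.157]
0.109 15 [0.544 0.155] [0.581 0.158]
0.115 7 [0.542 0.156] [0.548 0.157]
0.121 4 [0.545 0.155] [0.547 0.157]
0.127 1 [0.545 0.157] [0.545 0.157]
side 76 ((0.551584780216217, -0.037862975150346756), 0.019506175071001053) 83.90653484170745
arm 190 ((0.555975079536438, 0.007403828203678131), (0.040387947112321854, 0.0337567962706089), 85.7896499633789)
knob 468
[0.5421 0.1151 0.0536] [0.5819 0.1584 0.1295]
0.055 11 [0.563 0.124] [0.569 0.131]
0.061 9 [0.563 0.126] [0.569 0.131]
0.067 8 [0.562 0.124] [0.569 0.13 ]
0.073 15 [0.553 0.117] [0.574 0.137]
0.079 42 [0.549 0.116] [0.575 0.137]
0.085 49 [0.542 0.115] [0.575 0.158]
0.091 50 [0.542 0.116] [0.576 0.158]
0.097 53 [0.543 0.115] [0.576 0.157]
0.103 98 [0.543 0.118] [0.582 0.157]
0.109 38 [0.543 0.131] [0.58  0.155]
0.115 39 [0.542 0.132] [0.58  0.154]
0.121 37 [0.543 0.133] [0.58  0.151]
0.127 16 [0.543 0.133] [0.58  0.146]
```

Request:
{"name": "apply_moves", "arguments": {
  "commands": [
    [60, 0, 0, 0, 0],
    [60, 0, 0, 0, 0],
    [60, 0, 0, 0, 0],
    [60, 0, 0, 0, 0]
  ]
}}

```text
clock: 5.1
position: [0.566, 0.1325, 0.0757]
ee_rot: [-2.218, -2.224, -0.002]
force: [0.5, -0.8, -0.2]
width: 0.558
gripper_force: 0.0
```

```bash
cat > k.py <<'E'
from h import *
for n in ("scene","side"):
    g=grab(n);P=cloud(*g[1:]);z=P[...,2]
    pv=np.array([.562,.0597])
    dx=P[...,0]-pv[0];dy=P[...,1]-pv[1];d=np.hypot(dx,dy)
    q=P[(abs(dx)<.022)&(dy>.05)&(dy<.09)&(z>.053)&(z<.13)]
    print(n,len(q),np.round(np.percentile(q[:,2],[90,95,100]),4),np.round(q.min(0),4),np.round(q.max(0),4))
    q=P[(d>.07)&(d<.125)&(z>.05)&(z<.06)&(dy<0)]
    c=cv2.minEnclosingCircle(q[:,:2].astype(np.float32)) if len(q) else None
    print(n,len(q),c, c and np.degrees(np.arctan2(c[0][1]-pv[1],c[0][0]-pv[0]))+180)
    cv2.imwrite(f"pics/k_{n}.png",g[0][...,::-1])
E
python3 k.py
```

```text
scene 235 [0.1082 0.1132 0.1221] [0.54   0.1234 0.0541] [0.584  0.1454 0.1221]
scene 96 ((0.5456969738006592, -0.03869601711630821), 0.02054799534380436) 80.59225182129417
side 217 [0.0981 0.0985 0.0997] [0.5605 0.115  0.0537] [0.5837 0.1395 0.0997]
side 87 ((0.5405573844909668, -0.036204297095537186), 0.02046157978475094) 77.39689030618983
```

Request:
{"name": "apply_moves", "arguments": {
  "commands": [
    [60, 0.15, -0.03, -0.1, 0],
    [60, 0, 0, 0, 0],
    [60, 0, 0, 0, 0],
    [0, 0, 0, 0, 0],
    [0, 0, 0, 0, 0],
    [0, 0, 0, 0, 0],
    [0, 0, 0, 0, 0]
  ],
  "newtons": 35
}}

```text
clock: 6.08
position: [0.5752, 0.1285, 0.069]
ee_rot: [2.221, 2.222, 0.0]
force: [-0.3, 0.2, 0.2]
width: 0.276
gripper_force: 35.0
```

```bash
python3 k.py
```

```text
scene 281 [0.1126 0.1191 0.1295] [0.5439 0.1268 0.0537] [0.584  0.1426 0.1295]
scene 102 ((0.5462501645088196, -0.036839958280324936), 0.021664481610059738) 80.73421416518802
side 424 [0.1146 0.119  0.1259] [0.5402 0.1137 0.0538] [0.584  0.1417 0.1259]
side 91 ((0.5421279668807983, -0.036928776651620865), 0.020577365532517433) 78.378953075045
```

Request:
{"name": "apply_moves", "arguments": {
  "commands": [
    [0, 0, 0, 0.08, 0],
    [0, 0, 0, 0, 0],
    [0, -0.06, 0.01, 0, 0],
    [0, -0.06, 0.01, 0, 0],
    [0, -0.06, 0, 0, 0],
    [0, -0.06, 0, 0, 0],
    [0, 0, 0, 0, 0],
    [0, 0, 0, 0, 0]
  ]
}}

```text
clock: 7.18
position: [0.5656, 0.131, 0.0753]
ee_rot: [2.218, 2.219, 0.013]
force: [14.6, 3.7, -7.6]
width: 0.273
gripper_force: 35.0
```

```bash
python3 k.py
```

```text
scene 293 [0.1106 0.1169 0.1299] [0.5402 0.1229 0.0531] [0.5837 0.1447 0.1299]
scene 114 ((0.5593921542167664, -0.03982103243470192), 0.020712479948997498) 88.49896682019717
side 464 [0.1203 0.1248 0.1298] [0.5402 0.1154 0.053 ] [0.5839 0.1435 0.1298]
side 75 ((0.5545340776443481, -0.03740789741277695), 0.019405944272875786) 85.60359153162716
```

Request:
{"name": "apply_moves", "arguments": {
  "commands": [
    [0, 0, 0, -0.09, 0],
    [0, 0, 0, -0.09, 0],
    [0, 0, 0, -0.08, 0],
    [0, 0, 0, 0, 0],
    [0, 0.03, 0, 0, 0],
    [60, 0.03, 0, 0, 0],
    [60, 0, 0, 0, 0],
    [60, 0, 0, 0, 0],
    [60, 0, 0, 0, 0]
  ]
}}

```text
clock: 8.4
position: [0.5641, 0.1294, 0.0581]
ee_rot: [-2.222, -2.221, 0.001]
force: [-0.1, 0.3, 0.4]
width: 0.594
gripper_force: 0.0
```

```bash
python3 k.py
```

```text
scene 157 [0.0873 0.0886 0.0903] [0.5403 0.1273 0.0584] [0.5811 0.1433 0.0903]
scene 118 ((0.5588028430938721, -0.038694582879543304), 0.02096252329647541) 88.13893037985594
side 211 [0.0886 0.089  0.09  ] [0.5507 0.1153 0.0533] [0.5756 0.141  0.09  ]
side 73 ((0.5545786619186401, -0.03733250871300697), 0.0194183811545372) 85.62636129527087
```

Request:
{"name": "apply_moves", "arguments": {
  "commands": [
    [60, 0, 0, 0.4, 0],
    [60, 0, 0, 0.7, 0],
    [60, 0, 0, 0.7, 0],
    [60, 0, -0.5, 0.4, 0],
    [60, 0, -0.8, 0, -0.1],
    [60, 0, -0.8, 0, -0.1],
    [60, -0.1, -0.8, 0, -0.1],
    [60, -0.1, -0.8, 0, -0.08],
    [60, 0, -0.6, 0, 0],
    [60, 0, 0, 0, 0],
    [60, 0, 0, 0, 0],
    [60, 0, 0, 0, 0]
  ]
}}

```text
clock: 10.0
position: [0.5526, -0.1269, 0.1901]
ee_rot: [-2.42, -2.003, -0.001]
force: [-0.3, -0.2, -0.4]
width: 0.602
gripper_force: 0.0
```

```bash
cat > b.py <<'E'
from h import *
g=grab("wrist");P=cloud(*g[1:]);cv2.imwrite("pics/w3.png",g[0][...,::-1]);z=P[...,2]
s=observe();m=R.from_rotvec(s["ee_rot"]).as_matrix();print(s["position"],"close axis",np.degrees(np.arctan2(m[1,1],m[0,1])))
for n in ("wrist","side","scene"):
    if n!="wrist": g=grab(n);P=cloud(*g[1:]);z=P[...,2]
    q=P[(z>.128)&(z<.137)&(np.hypot(P[...,0]-.552,P[...,1]+.13)<.075)];print(n,len(q),cv2.minAreaRect(q[:,:2].astype(np.float32)),np.median(q[:,2]))
E
python3 b.py
```

```text
[ 0.55256213 -0.12697339  0.19008203] close axis -10.7717846128093
wrist 3001 ((0.5532516241073608, -0.1307324469089508), (0.12960653007030487, 0.013294701464474201), 78.8094253540039) 0.13212765255569917
side 462 ((0.5518964529037476, -0.12905076146125793), (0.13204647600650787, 0.015108030289411545), 78.98933410644531) 0.13246577541741347
scene 279 ((0.5546836256980896, -0.12888112664222717), (0.13250663876533508, 0.013750881887972355), 78.50004577636719) 0.1325398695600255
```

View pics/w3.png

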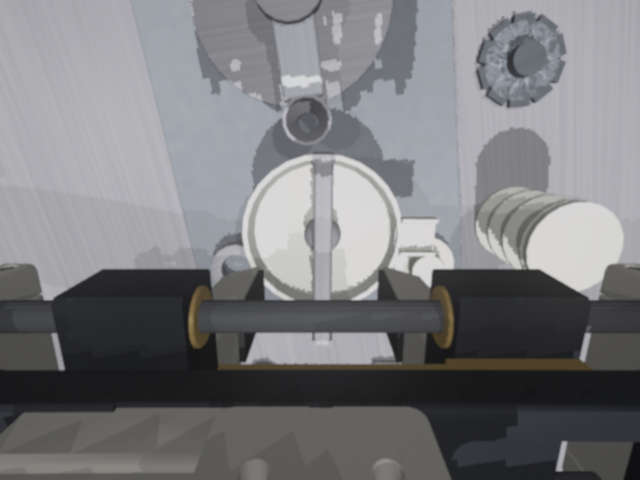

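Request:
{"name": "apply_moves", "arguments": {
  "commands": [
    [60, 0.01, -0.05, -0.3, -0.01],
    [60, 0, 0, -0.4, 0],
    [60, 0, 0, -0.4, 0],
    [60, 0, 0, -0.27, 0],
    [60, 0, 0, 0, 0],
    [40, 0, 0, 0, 0],
    [25, 0, 0, 0, 0],
    [16, 0, 0, 0, 0],
    [10, 0, 0, 0, 0],
    [5, 0, 0, 0, 0],
    [0, 0, 0, 0, 0],
    [0, 0, 0, 0, 0]
  ],
  "newtons": 10
}}

```text
clock: 11.65
position: [0.553, -0.1314, 0.1081]
ee_rot: [2.427, 1.994, 0.0]
force: [-1.3, 0.3, 3.0]
width: 0.126
gripper_force: 10.0
```

Request:
{"name": "apply_moves", "arguments": {
  "commands": [
    [0, 0, 0, 0, 0],
    [0, 0, 0, 0, 0]
  ],
  "newtons": 45
}}

```text
clock: 11.9
position: [0.5531, -0.1315, 0.1081]
ee_rot: [2.427, 1.994, 0.0]
force: [-1.1, -0.4, 4.3]
width: 0.127
gripper_force: 45.0
```

Request:
{"name": "apply_moves", "arguments": {
  "commands": [
    [0, 0, 0, 0.03, 0],
    [0, 0, 0, 0.06, 0],
    [0, 0, 0, 0.1, 0],
    [0, 0, 0, 0.12, 0],
    [0, 0, 0, 0.13, 0],
    [0, 0, 0, 0.13, 0],
    [0, 0, 0, 0.13, 0],
    [0, 0, 0, 0.12, 0],
    [0, 0, 0, 0.1, 0],
    [0, 0, 0, 0.06, 0],
    [0, 0, 0, 0.03, 0],
    [0, 0, 0, 0, 0]
  ]
}}

```text
clock: 13.4
position: [0.553, -0.1314, 0.1685]
ee_rot: [-2.427, -1.995, 0.0]
force: [-0.1, -0.1, -4.4]
width: 0.129
gripper_force: 45.0
```

```bash
python3 - <<'E'
from h import *
g=grab("side");cv2.imwrite("pics/sd4.png",cv2.resize(g[0][170:400,180:480,::-1],(780,598)));print(observe()["position"],observe()["force"])
E
```

```text
[ 0.55288965 -0.13137687  0.1683763 ] [-0.19096274 -0.55012665 -2.94941082]
```

View pics/sd4.png

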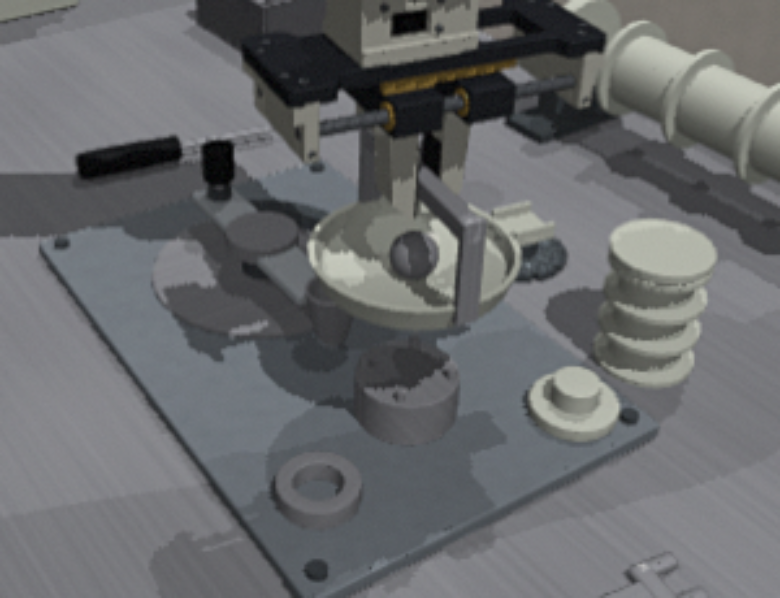

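Request:
{"name": "apply_moves", "arguments": {
  "commands": [
    [0, 0, 0, 0, 0.03],
    [0, 0, 0, 0, 0.06],
    [0, 0, 0, 0, 0.1],
    [0, 0, 0, 0, 0.13],
    [0, 0, 0, 0, 0.15],
    [0, 0, 0, 0, 0.15],
    [0, 0, 0, 0, 0.15],
    [0, 0, 0, 0, 0.15],
    [0, 0, 0, 0, 0.15],
    [0, 0, 0, 0, 0.15],
    [0, 0, 0, 0, 0.15],
    [0, 0, 0, 0, 0.15]
  ]
}}

```text
clock: 14.95
position: [0.553, -0.1315, 0.1685]
ee_rot: [-1.509, -2.755, 0.0]
force: [0.0, -0.9, -3.4]
width: 0.124
gripper_force: 45.0
```

Request:
{"name": "apply_moves", "arguments": {
  "commands": [
    [0, 0, 0, 0, 0.15],
    [0, 0, 0, 0, 0.15],
    [0, 0, 0, 0, 0.15],
    [0, 0, 0, 0, 0.15],
    [0, 0, 0, 0, 0.15],
    [0, 0, 0, 0, 0.15],
    [0, 0, 0, 0, 0.15],
    [0, 0, 0, 0, 0.15],
    [0, 0, 0, 0, 0.15],
    [0, 0, 0, 0, 0.15],
    [0, 0, 0, 0, 0.13],
    [0, 0, 0, 0, 0.1]
  ]
}}

```text
clock: 16.45
position: [0.5529, -0.1316, 0.1685]
ee_rot: [-0.217, -3.134, -0.0]
force: [0.1, -0.3, -1.9]
width: 0.125
gripper_force: 45.0
```

Request:
{"name": "apply_moves", "arguments": {
  "commands": [
    [0, 0, 0, 0, 0.08],
    [0, 0, 0, 0, 0.06],
    [0, 0, 0, 0, 0.03],
    [0, 0, 0, 0, 0],
    [0, 0, 0, 0, 0],
    [0, 0, 0, 0, 0]
  ]
}}

```text
clock: 17.2
position: [0.553, -0.1314, 0.1685]
ee_rot: [0.088, 3.14, 0.0]
force: [-0.1, -0.7, -2.5]
width: 0.129
gripper_force: 45.0
```

```bash
python3 - <<'E'
from h import *
s=observe();m=R.from_rotvec(s["ee_rot"]).as_matrix();print(s["position"],"close axis",np.degrees(np.arctan2(m[1,1],m[0,1])),s["joints"][6])
cv2.imwrite("pics/w5.png",grab("wrist")[0][...,::-1])
for n in ("side","scene"):
    g=grab(n);P=cloud(*g[1:]);z=P[...,2];cv2.imwrite(f"pics/{n}5.png",g[0][...,::-1])
    r=np.hypot(P[...,0]-.553,P[...,1]+.13)
    q=P[(r<.1)&(z>.128)&(z<.148)];c=cv2.minEnclosingCircle(q[:,:2].astype(np.float32));print(n,len(q),c)
    l=P[(r>.072)&(r<.1)&(z>.12)&(z<.15)];print("lip",len(l),l.mean(0),l.min(0),l.max(0))
    q=P[(r<.06)&(z>.148)&(z<.172)];print("mid",len(q),np.median(q,0))
a=cv2.imread("pics/side5.png")[150:400,180:460];b=cv2.imread("pics/scene5.png")[100:350,180:460]
cv2.imwrite("pics/c5.png",cv2.resize(np.hstack([a,b]),(800,357)))
E
```

```text
[ 0.55301982 -0.1313918   0.16854147] close axis 86.7909031592559 1.5276741862375414
side 1367 ((0.55098557472229, -0.11598831415176392), 0.07799326628446579)
lip 34 [ 0.5569102  -0.04421471  0.13948229] [ 0.5397581  -0.05019406  0.134932  ] [ 0.57007428 -0.03857556  0.14307256]
mid 104 [ 0.61037564 -0.13475169  0.16059842]
scene 1001 ((0.5558992624282837, -0.11554966866970062), 0.07680337876081467)
lip 143 [ 0.55795044 -0.04800535  0.13729752] [ 0.54189445 -0.05971428  0.13159731] [ 0.57476465 -0.03939183  0.14383868]
mid 43 [ 0.55339813 -0.12789914  0.16319049]
```

View pics/c5.png

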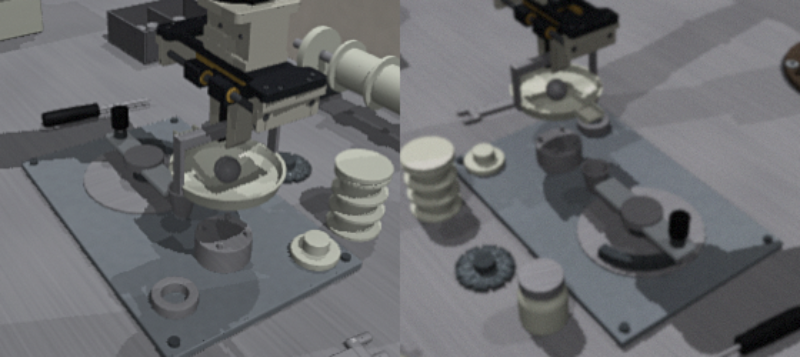

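View pics/w5.png

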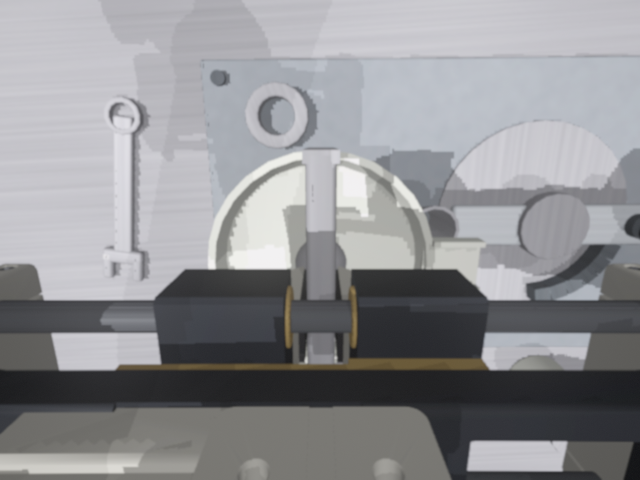

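```bash
python3 -c "
from cell import arm
print(arm.sign_off())"
```

```text
the job is handed in; nothing more can be done
None
```

I handed the job in with the plunger home in the loading position and the dish held level about 6 cm above its cradle. Its lip is within a few mm of the cup centre and the ball is in the middle. The first swing stopped about 8° short of the stop with the pin on the ridge, so I regripped the knob and finished the turn. The sign-off returned no verdict.

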